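# Pack two gift kits at the ceramics packing table

## Robot

A 6-joint arm with a two-finger parallel gripper is mounted at the origin on the work surface. World frame = base frame: x ahead of the robot, y to its left, z up, the work surface at z = 0. Lengths are in m, angles in degrees, forces in N, time in s.
With the tool pointing down it reaches from about 0.25 to 0.725 m from the base axis. Payload 9.7 kg.
Tool frame: the origin (TCP) lies on the mounting face of the last link; the fingertips stand 173 mm ahead of it and the grasp point (between the pads) lies 155 mm ahead of it; z points along the fingers, y is the line along which they close (so a half turn about z gives the same grasp; the last joint's range is limited). The gripper opens to 85 mm and grips with 20 to 120 N. Pads are 22 mm wide; open, the fingers measure 114 mm over their backs; the gripper's body (76 mm by 85 mm) begins 54 mm behind the grasp point. The pads swing forward as they close: fully open they stand 13 mm farther back than shut.
Start: joints at [69.156, 4.979, 10.078, 95.1, 0, 90], TCP at [0.196, 0.514, 0.405] pointing down, gripper open.
Joint ranges: [-179.16, 179.16], [-48.56, 103.87], [-65.8, 70.77], [-126.05, 130.52], [-82.76, 87.17], [-180, 180]. Speed limits (degrees/s): [127.2, 127.2, 147.25, 180, 180, 180].

## Interface

Orientations are given as [roll, pitch, yaw] about the fixed x, y, z axes, in that order (R = Rz(yaw) Ry(pitch) Rx(roll)).
In Python, from workcell import bot, camera, camera_model, outline_of, pinpoint gives the robot as it stands.
- The arm moves only by the tool move_arm, never from a script. Its arguments are lists of equal length, an entry for each row: "jaw": the closure, from 0 (fully open) to 1 (shut); "delta_pos": the shift along the world's x, y, z in m, a list of three; "yaw": the turn about the world's z in rad. In form: {"jaw": [jaw, ...], "delta_pos": [[dx, dy, dz], ...], "yaw": [yaw, ...]}. A call has 1 to 10 rows; each row shifts and turns the commanded pose from where the row before left it; what a row does not reach is not made up. A row lasts 1/12 s, in which the tool goes at most 41.7 mm and 7.16 degrees, less where a joint would pass 70% of its speed; a pose out of reach is approached as far as the arm can. A call with a gripper value outside its range is refused whole. The fingers move at their own pace and stop on an object; "force" is the grip in N (left out, the last holds). Time passes only in rows, so rows that do not move let the fingers close. It gives the time, the measured TCP pose, the force, the opening and the grip force at its end, in the units of the state.
- bot.get_obs(): the state, without advancing time (a new reading comes with each control period).
- camera(name): name is "side" or "top"; returns the picture (384x512x3 uint8, red, green, blue); there is no depth.
- camera_model(name): a dict with "fx", "fy", "cx", "cy" (pixels), "R" (3x3) and "t" (3): a world point X has camera coordinates R X + t. Camera axes: x right, y down, z forward; pixel columns grow to the right and rows downward; lengths in m; the calibration is good to about 2 mm. A picture is of the moment at which its call begins. camera_model takes no time and is no camera call.
- bot.job_done(): hands the job in; it is judged then, once.
Trained networks look in the newest picture that a camera, given by its name, has taken for a name from the list of things; names that differ only in an ending like _2 or _b are one class to them, and where a whole thing is asked for, a point or a joint stands for the part that bears it (a point fixed in the world has none). Each returns a list of dicts, best first, with "confidence" (0 to 1); they miss things now and then, are a little off and sometimes report something else, mostly with a low value. They report only what shows in the picture. A call takes as long as a camera call. They do not tell look-alikes from the thing itself.
- outline_of(camera, thing): "mask" (384x512 bool, what is visible of it) and "xy" ([column, row] in pixels, amid what is visible of it).
- pinpoint(camera, thing): "xy" ([column, row] in pixels: a listed point, or the origin of a listed thing).
The state is a dict: "time": time; "q": joint angles; "qd": joint speeds; "joint_efforts": joint torques, N m; "ee_pos": TCP position; "tcp_rot": TCP orientation; "wrist_force": force on the tool from outside, world axes, zero at the start; "torque": the same for the moment, N m; "opening": finger opening in m; "grasp_force": force on a finger pad.
Only numpy, scipy, OpenCV 4.12 (cv2) and the standard library are available. Lean on these libraries where they do the work, as an engineer would, in place of code of your own. Each camera call takes 0.05 s, during which the arm holds its last target. There are 200 camera calls.

## Task

Make up the two kits. The yellow-lined box gets the red vase, standing on its red mat, and the white cup, standing on its white mat; the white-lined box gets the blue vase, standing on its blue mat, and the orange edge guard, nested over the black guard that already lies there, ridge on ridge with the legs flat together and centred along it. Set everything down gently without dropping it, keep the black guard in its pocket, and leave the green vase, the brown cup and the roll of tape where they are.

Things in the scene. Friction and masses are not known exactly. Their poses are not given: they have to be found in the camera images.
- yellow_kit: Low open cardboard box lined in yellow, fixed; 250 mm (x) by 140 mm (y), inner floor 6 mm above the table, rim 18 mm high, 5 mm thick. A 12 mm high divider at x = 0 parts it into two pockets, 117 by 130 mm. Flat round mats, 76 mm across, on the floor: red centred at x = +61, white at x = -61 mm (y = 0). Origin: centre of its underside, on the table.
- white_kit: Low open cardboard box lined in white, fixed; 250 mm (x) by 140 mm (y), inner floor 6 mm above the table, rim 18 mm high, 5 mm thick. A 12 mm high divider at x = 0 parts it into two pockets, 117 by 130 mm. Flat round blue mat, 76 mm across, centred at x = -61 mm, y = 0; the black guard lies near x = +61 mm. Origin: centre of its underside, on the table.
- red_vase: Red glazed ceramic vase with gold bands, 108 mm high, 0.24 kg: round belly 68 mm across at 35 to 48 mm height, foot 48 mm across, straight round collar 36 mm across from 72 mm height to the top, closed. Origin: centre of its underside; z up.
- blue_vase: Blue glazed ceramic vase with gold bands, 108 mm high, 0.24 kg: round belly 68 mm across at 35 to 48 mm height, foot 48 mm across, straight round collar 36 mm across from 72 mm height to the top, closed. Origin: centre of its underside; z up.
- white_cup: White straight-sided ceramic cup without handle, open at the top, 60 mm outside diameter, 68 mm high, wall 4 mm, 0.13 kg. Origin: centre of its underside; z up.
- orange_guard: Orange plastic edge guard, 54 mm long: 90 degree angle, legs 34 mm wide, 4 mm thick, lying like a roof, ridge up and marked by a white stripe, 27 mm high, 48 mm wide overall; ends square. Loose, 0.04 kg; can be held by its end faces. Nested, its origin is 5.7 mm above the black guard's and it overhangs 8 mm at each end. Origin: centre of its footprint, level with its feet; x along the ridge, z up.
- black_guard: Black plastic edge guard, 38 mm long: 90 degree angle, legs 34 mm wide, 4 mm thick, lying like a roof, ridge up and marked by a yellow stripe, 27 mm high, 48 mm wide overall; ends square. Loose, 0.04 kg, lying on the floor of the white-lined box. Origin: centre of its footprint, level with its feet; x along the ridge, z up.
- green_vase: Green glazed ceramic vase with gold bands, 108 mm high, 0.24 kg: round belly 68 mm across at 35 to 48 mm height, foot 48 mm across, straight round collar 36 mm across from 72 mm height to the top, closed. Origin: centre of its underside; z up. Not part of any kit: leave it.
- brown_cup: Reddish brown straight-sided ceramic cup without handle, open at the top, 60 mm outside diameter, 68 mm high, wall 4 mm, 0.13 kg. Origin: centre of its underside; z up. Not part of any kit: leave it.
- tape_roll: Roll of brown packing tape lying flat, a ring 90 mm across and 48 mm high with a 72 mm hole. Origin: centre of its underside. Not part of any kit: leave it.
Not all that is in view belongs to the job. There is more than one size of the red_vase; the one meant has the size given above. Several things have the shape of the blue_vase; the one meant has the colours described above.

How it is judged:
By the outcome, as a careful person would: the job done as asked, in the order asked, and still so for the second after the job is handed in, with the robot touching nothing.
It also fails if it takes over 106 s, if anything falls off the work surface, if the arm or the gripper's body presses on something with over 40 N, if the wrist force passes 120 N, or if a joint passes its speed limit or range.

## Working session

There is one attempt and no reset: what is moved stays moved. The work goes in short steps, Python scripts to look and compute and a tool call to move; the robot and the scene stay as the last step left them, time stands still between calls to the robot, and variables do not carry over. Pictures are saved under pics/ and viewed, at most 14 in all, crops included, and the job is handed in when it is done.

Besides the shell and the picture viewer there is one more tool, called after "Request:" by a JSON object that holds its "op" and its "data". move_arm: Moves the arm, as the interface text tells. Its arguments: {"type":"object","properties":{"jaw":{"type":"array"},"delta_pos":{"type":"array"},"yaw":{"type":"array"},"force":{"type":"number"}},"required":["jaw","delta_pos","yaw"]}

```bash
ls; mkdir -p pics; python3 - <<'E'
from workcell import *
import cv2,numpy as np
for n in ("top","side"):
    im=camera(n); cv2.imwrite(f"pics/{n}0.png",cv2.resize(im[:,:,::-1],(800,600),interpolation=cv2.INTER_CUBIC)); np.save(f"{n}0.npy",im)
    m=camera_model(n); print(n,{k:np.round(v,3).tolist() for k,v in m.items()}); print("C",-np.array(m['R']).T@m['t'])
print(bot.get_obs())
E
```

```text
pics
top {'fx': 449.414, 'fy': 449.414, 'cx': 257.609, 'cy': 194.711, 'R': [[0.009, -1.0, 0.012], [-0.982, -0.011, -0.19], [0.19, -0.01, -0.982]], 't': [-0.001, 0.598, 1.069]}
C [0.38387137 0.01671258 1.16345099]
side {'fx': 358.579, 'fy': 358.579, 'cx': 256.583, 'cy': 193.855, 'R': [[-0.928, -0.373, 0.012], [-0.23, 0.545, -0.806], [0.294, -0.751, -0.591]], 't': [0.57, 0.169, 0.773]}
C [0.34051804 0.70083557 0.58618271]
{'time': 0.1, 'q': array([ 6.91560242e+01,  5.00992658e+00,  1.00399325e+01,  9.51024976e+01,
       -9.38460150e-04,  9.00006601e+01]), 'qd': array([-0.02566908, -0.05374317,  0.06780143, -0.04974278,  0.11148321,
       -0.02395134]), 'joint_efforts': array([-8.00572622e-06, -5.21563661e+01,  4.65651333e+01,  1.60675251e-02,
       -3.34950073e-05,  2.30034010e-05]), 'ee_pos': array([0.19570502, 0.5140032 , 0.40404328]), 'tcp_rot': array([-1.79927508e+02,  9.39294600e-04,  1.59155365e+02]), 'wrist_force': array([0.48514922, 1.16984941, 0.54478608]), 'torque': array([-0.02888754, -0.04492037, -0.04609952]), 'grasp_force': 0.0, 'opening': 0.0854185674229044}
```

View pics/top0.png

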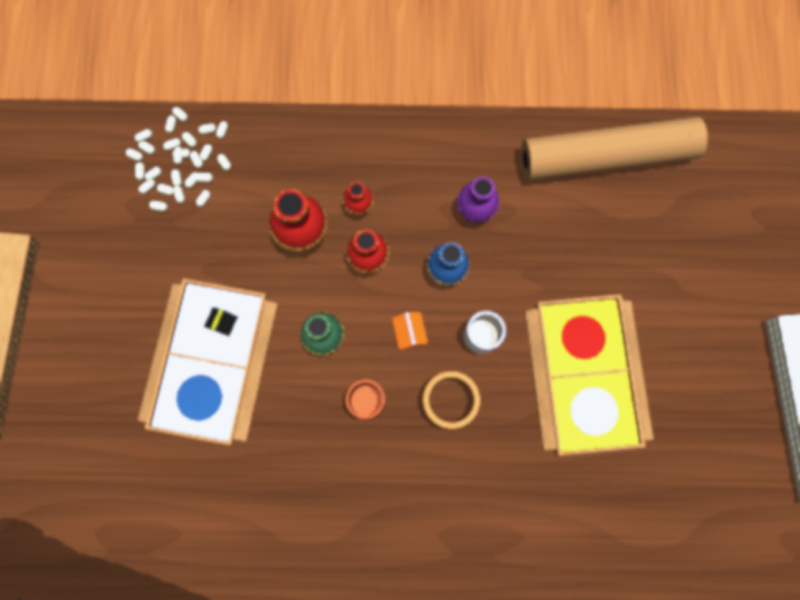

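View pics/side0.png

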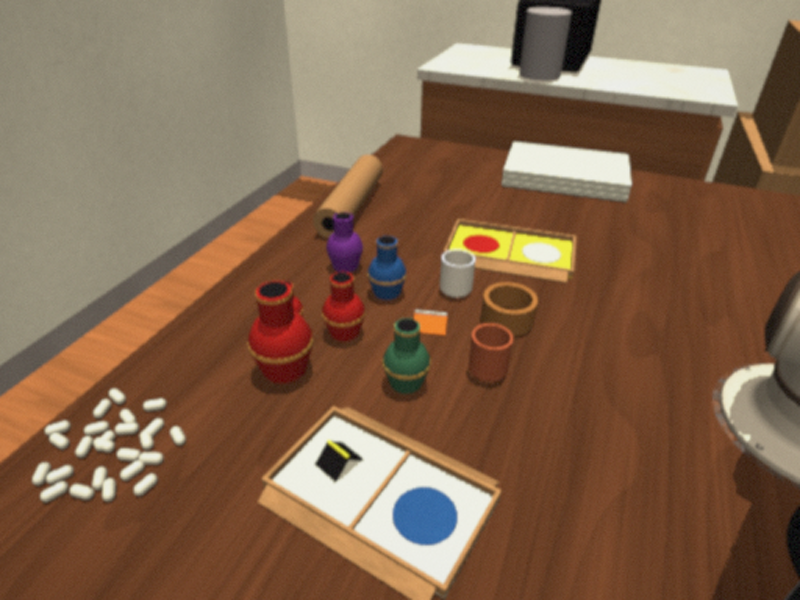

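```bash
cat > h.py <<'E'
import numpy as np,cv2
from scipy.optimize import minimize
from workcell import *
M={n:{k:np.array(v) for k,v in camera_model(n).items()} for n in("top","side")}
def proj(n,X):
    m=M[n]; c=np.atleast_2d(X)@m['R'].T+m['t']
    return np.c_[m['fx']*c[:,0]/c[:,2]+m['cx'],m['fy']*c[:,1]/c[:,2]+m['cy']]
def ray(n,uv,z):
    m=M[n]; d=m['R'].T@[(uv[0]-m['cx'])/m['fx'],(uv[1]-m['cy'])/m['fy'],1]; C=-m['R'].T@m['t']
    return C+d*(z-C[2])/d[2]
VASE=[(0,24),(12,30),(35,34),(48,34),(60,27),(72,18),(108,18)]
CUP=[(0,30),(68,30)]
def sil(n,x,y,prof,s=1):
    im=np.zeros((384*4,512*4),np.uint8); a=np.linspace(0,2*np.pi,24,endpoint=False)
    rings=[proj(n,np.c_[x+r*s/1e3*np.cos(a),y+r*s/1e3*np.sin(a),np.full(24,h*s/1e3)]) for h,r in prof]
    for p,q in zip(rings,rings[1:]):
        cv2.fillConvexPoly(im,cv2.convexHull(np.round(4*np.r_[p,q]+1.5).astype(np.int32)),255)
    return cv2.resize(im,(512,384),interpolation=cv2.INTER_AREA)/255.
def fit(masks,x0,prof,scale=False):
    def f(p):
        e=0
        for n,m in masks.items():
            S=sil(n,p[0],p[1],prof,p[2] if scale else 1); e+=np.abs(S-m).sum()/m.sum()
        return e
    s=[[0,0],[.01,0],[0,.01]]; p0=list(x0[:2])
    if scale: p0+=[1]; s=[v+[0] for v in s]+[[0,0,.15]]
    r=minimize(f,p0,method='Nelder-Mead',options=dict(initial_simplex=np.array(p0)+s,xatol=2e-4,fatol=1e-4)); return r.x,r.fun
def blob(im,cond,near=None,minpx=8):
    k,l,st,c=cv2.connectedComponentsWithStats(cond.astype(np.uint8))
    o=[(i,st[i,4],c[i]) for i in range(1,k) if st[i,4]>=minpx]
    return l,o
E
python3 - <<'E'
from h import *
top=camera("top");side=camera("side")
for t,prof in (("red_vase",VASE),("blue_vase",VASE),("green_vase",VASE),("white_cup",CUP),("brown_cup",CUP)):
    T=outline_of("top",t); S=outline_of("side",t)
    print(t,[(np.round(o['xy']).tolist(),round(o['confidence'],2),int(o['mask'].sum())) for o in T],[(np.round(o['xy']).tolist(),round(o['confidence'],2),int(o['mask'].sum())) for o in S])
    for o in T:
        if o['confidence']<.3: continue
        x0=ray("top",o['xy'],.05); r=fit({"top":o['mask'].astype(float)},x0,prof,True)
        best=None
        for s in S:
            e=np.hypot(*(proj("side",[*r[0][:2],.045*r[0][2]])[0]-s['xy']))
            if e<12: best=s
        b=fit({"top":o['mask']*1.,"side":best['mask']*1.},r[0],prof,True) if best else None
        print("  ",np.round(o['xy']),np.round(r[0],4),round(r[1],3),"both",None if b is None else (np.round(b[0],4),round(b[1],3)))
for t in("orange_guard","black_guard","tape_roll"):
    for n in("top","side"):
        print(t,n,[(np.round(o['xy'],1).tolist(),round(o['confidence'],2),int(o['mask'].sum())) for o in outline_of(n,t)],[(np.round(o['xy'],1).tolist(),round(o['confidence'],2)) for o in pinpoint(n,t)])
# mats
r,g,b=[top[:,:,i].astype(int) for i in range(3)]
for nm,c in(("red",(r>180)&(g<90)&(b<90)),("blue",(b>150)&(r<100)),("white",(r>200)&(g>200)&(b>200)),("yellow",(r>200)&(g>200)&(b<150))):
    l,o=blob(top,c,minpx=150)
    for i,a,ce in o: print(nm,a,np.round(ce,1),np.round(ray("top",ce,.0065),4))
for n in ("white_kit","yellow_kit"):
    o=pinpoint("top",n); print(n,[(np.round(ray("top",q['xy'],0),4),q['confidence']) for q in o[:2]])
im=np.hstack([cv2.resize(top[110:215,180:330,::-1],None,fx=3,fy=3,interpolation=cv2.INTER_CUBIC),cv2.resize(side[130:260,155:265,::-1],(267,315),interpolation=cv2.INTER_CUBIC)])
cv2.imwrite("pics/crop1.png",im)
E
```

```text
red_vase [([235.0, 163.0], 0.97, 521), ([190.0, 141.0], 0.63, 1119), ([232.0, 128.0], 0.55, 313)] [([174.0, 215.0], 0.9, 1990), ([291.0, 177.0], 0.66, 591), ([219.0, 200.0], 0.6, 856), ([187.0, 197.0], 0.56, 77)]
   [235. 163.] [0.6902 0.0658 0.9449] 0.043 both (array([0.6901, 0.0655, 0.9625]), np.float64(0.132))
   [190. 141.] [0.7369 0.1786 1.3287] 0.05 both (array([0.7357, 0.1785, 1.339 ]), np.float64(0.102))
   [232. 128.] [0.7848 0.0826 0.7274] 0.053 both (array([0.804 , 0.1004, 0.0046]), np.float64(2.0))
blue_vase [([308.0, 128.0], 0.95, 585), ([288.0, 168.0], 0.58, 545)] [([247.0, 173.0], 0.88, 704), ([218.0, 155.0], 0.79, 646)]
   [308. 128.] [ 0.7816 -0.12    0.9737] 0.079 both (array([ 0.7811, -0.1198,  0.9812]), np.float64(0.134))
   [288. 168.] [ 0.6717 -0.0691  0.9751] 0.066 both (array([ 0.6715, -0.0689,  0.9627]), np.float64(0.149))
green_vase [([207.0, 214.0], 0.96, 602)] [([260.0, 229.0], 0.8, 1078)]
   [207. 214.] [0.5525 0.135  1.0043] 0.041 both (array([0.5531, 0.1352, 0.9998]), np.float64(0.111))
white_cup [([311.0, 212.0], 0.81, 545)] [([292.0, 174.0], 0.66, 599
[... 607 characters left out ...]
1.4, 294.7], 0.8)]
tape_roll top [([302.9, 249.0], 0.79, 485)] [([288.8, 256.2], 0.91)]
tape_roll side [([323.1, 194.7], 0.62, 938)] [([323.6, 202.7], 0.71)]
red 273 [192.4 138.2] [0.7603 0.1812 0.0065]
red 535 [373.1 215.5] [ 0.556  -0.2968  0.0065]
blue 584 [127.  254.1] [0.4501 0.3362 0.0065]
white 1931 [137.5 208.1] [0.5691 0.3166 0.0065]
white 289 [309. 213.] [ 0.5607 -0.1295  0.0065]
white 481 [507.  225.2] [ 0.5343 -0.6457  0.0065]
white 1636 [126.7 254.4] [0.4494 0.337  0.0065]
white 703 [380.  262.8] [ 0.4342 -0.3096  0.0065]
yellow 3172 [376.4 240. ] [ 0.4922 -0.3028  0.0065]
white_kit [(array([0.5112, 0.3323, 0.    ]), 0.98)]
yellow_kit [(array([ 0.4923, -0.2999,  0.    ]), 0.77)]
```

View pics/crop1.png

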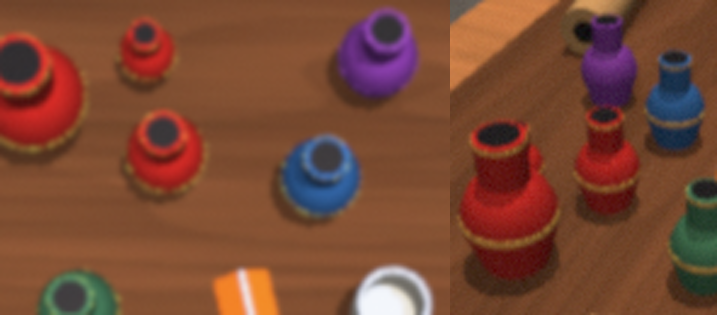

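Red candidates (top px): large (190,141), medium (235,163), small (232,128). The fitted scales are 1.34, 0.96 and 0.73, so I take the medium one, at (0.690, 0.066). Blue candidates: (288,168) with gold bands, and (308,128), purple without bands. I take (288,168). The crop confirms both choices.

Request:
{"op": "move_arm", "data": {"jaw": [0, 0, 0, 0, 0, 0, 0, 0, 0, 0], "delta_pos": [[0.0247, -0.0224, 0], [0.0247, -0.0224, 0], [0.0247, -0.0224, 0], [0.0247, -0.0224, 0], [0.0247, -0.0224, 0], [0.0247, -0.0224, 0], [0.0247, -0.0224, 0], [0.0247, -0.0224, 0], [0.0247, -0.0224, 0], [0.0247, -0.0224, 0]], "yaw": [0, 0, 0, 0, 0, 0, 0, 0, 0, 0], "force": 30}}

```text
time: 2.23
ee_pos: [0.4437, 0.2886, 0.4049]
tcp_rot: [180.0, 0.0, 159.2]
wrist_force: [0.0, 0.9, -0.1]
opening: 0.0854
grasp_force: 0.0
```

Request:
{"op": "move_arm", "data": {"jaw": [0, 0, 0, 0, 0, 0, 0, 0, 0, 0], "delta_pos": [[0.0247, -0.0224, 0], [0.0247, -0.0224, 0], [0.0247, -0.0224, 0], [0.0247, -0.0224, 0], [0.0247, -0.0224, 0], [0.0247, -0.0224, 0], [0.0247, -0.0224, 0], [0.0247, -0.0224, 0], [0.0247, -0.0224, 0], [0.0247, -0.0224, 0]], "yaw": [0, 0, 0, 0, 0, 0, 0, 0, 0, 0]}}

```text
time: 3.07
ee_pos: [0.6907, 0.0646, 0.4046]
tcp_rot: [180.0, 0.0, 159.1]
wrist_force: [0.7, 1.1, -0.2]
opening: 0.0852
grasp_force: 0.0
```

Request:
{"op": "move_arm", "data": {"jaw": [0, 0], "delta_pos": [[0, 0, 0], [0, 0, 0]], "yaw": [0, 0]}}

```text
time: 3.23
ee_pos: [0.6909, 0.0646, 0.4029]
tcp_rot: [-179.9, -0.1, 159.0]
wrist_force: [-0.1, 0.1, 0.8]
opening: 0.0855
grasp_force: 0.0
```

```bash
python3 - <<'E'
from h import *
top=np.load("top0.npy")
# guards: outlines at roof; fit with stripe (ridge z) and mask
ims={"top":camera("top"),"side":camera("side")}
t0=np.load("top0.npy").astype(int); s0=np.load("side0.npy").astype(int)
def guardmask(n,x,y,a,L,z0):
    c,s=np.cos(a),np.sin(a); f=lambda X:np.array([[x+c*u-s*v,y+s*u+c*v,z0+w] for u,v,w in X])
    return cv2.convexHull(np.round(4*proj(n,f([(u,v,w) for u in(-L/2,L/2) for v,w in((-.024,0),(.024,0),(-.021,.003),(0,.027),(.021,.003))]))+1.5).astype(np.int32))
def gs(n,p,L,z0):
    im=np.zeros((1536,2048),np.uint8); cv2.fillConvexPoly(im,guardmask(n,*p,L,z0),255); return cv2.resize(im,(512,384),interpolation=cv2.INTER_AREA)/255.
def stripe(img,win,cond):
    l,o=blob(img,cond,minpx=4); 
    return l,o
def near(c,uv,r):
    yy,xx=np.mgrid[:384,:512]; return c&(np.hypot(xx-uv[0],yy-uv[1])<r)
R={}
for nm,L,z0,uvt,uvs in(("orange",.054,0,(262,211),(275,206)),("black",.038,.006,(141,206),(216,293))):
    ms={}
    for n,I,uv in(("top",t0,uvt),("side",s0,uvs)):
        r,g,b=I[...,0],I[...,1],I[...,2]
        if nm=="orange": c=near(((r>160)&(g>60)&(b<90)&(r-b>110))|((r>150)&(g>150)&(b>120)),uv,18)
        else: c=near(((r<120)&(g<120)&(b<120))|((r-b>70)&(g-b>50)),uv,17 if n=="top" else 24)
        if nm=="black" and n=="side": c=near((g<140),uv,24)
        l,o=blob(I,c); i=max(o,key=lambda q:q[1])[0]; ms[n]=(l==i)*1.
        st=(ms[n]>0)&((b>150) if nm=="orange" else (g-b>60)); ys,xs=np.nonzero(st)
        P=np.array([ray(n,(u,v),z0+.027)[:2] for u,v in zip(xs,ys)]) if len(xs)>3 else None
        if P is not None:
            w,v=np.linalg.eigh(np.cov(P.T)); d=v[:,1]; print(nm,n,"px",int(ms[n].sum()),"stripe n",len(xs),"c",P.mean(0).round(4),"ang",np.degrees(np.arctan2(d[1],d[0])).round(1),"len",np.ptp((P-P.mean(0))@d).round(3))
            if n=="top": p0=[*P.mean(0),np.arctan2(d[1],d[0])]
    for use in(["top"],["top","side"]):
        f=lambda p:sum(np.abs(gs(n,p,L,z0)-ms[n]).sum()/ms[n].sum() for n in use)
        q=minimize(f,p0,method='Nelder-Mead',options=dict(initial_simplex=np.array(p0)+[[0,0,0],[.008,0,0],[0,.008,0],[0,0,.2]],xatol=1e-4,fatol=1e-4))
        print(nm,use,q.x[:2].round(4),np.degrees(q.x[2]).round(1),round(q.fun,3))
print("tape",ray("top",(288.8,256.2),0))
print(bot.get_obs()['ee_pos'],bot.get_obs()['tcp_rot'],bot.get_obs()['q'])
E
```

```text
orange top px 421 stripe n 54 c [ 0.5646 -0.0069] ang -166.5 len 0.051
orange side px 260 stripe n 8 c [ 0.5583 -0.0066] ang -166.5 len 0.031
orange ['top'] [ 0.5653 -0.0065] -167.8 0.167
orange ['top', 'side'] [ 0.5651 -0.007 ] -165.7 0.407
black top px 211 stripe n 50 c [0.5751 0.3081] ang 159.0 len 0.033
black side px 361 stripe n 12 c [0.569  0.3131] ang 162.8 len 0.033
black ['top'] [0.5757 0.3073] 150.3 0.308
black ['top', 'side'] [0.5767 0.3075] 162.0 0.658
tape [ 0.44901639 -0.07691036  0.        ]
[0.68952548 0.0662237  0.40452458] [-1.79997639e+02 -3.21291684e-02  1.59152909e+02] [5.48404366e+00 2.65769604e+01 3.64719077e+01 9.99247902e+01
 1.21351353e-02 2.63311310e+01]
```

Request:
{"op": "move_arm", "data": {"jaw": [0, 0, 0, 0, 0, 0, 0, 0, 0, 0], "delta_pos": [[0, 0, -0.02], [0, 0, -0.02], [0, 0, -0.02], [0, 0, -0.02], [0, 0, -0.02], [0, 0, -0.02], [0, 0, -0.02], [0, 0, -0.01], [0, 0, -0.007], [0, 0, 0]], "yaw": [0, 0, 0, 0, 0, 0, 0, 0, 0, 0]}}

```text
time: 4.17
ee_pos: [0.6891, 0.0667, 0.247]
tcp_rot: [-180.0, -0.1, 159.2]
wrist_force: [-0.5, -0.4, 0.4]
opening: 0.0855
grasp_force: 0.0
```

Request:
{"op": "move_arm", "data": {"jaw": [0.2, 0.4, 0.6, 0.7, 0.8, 0.9, 1, 1, 1, 1], "delta_pos": [[0, 0, 0], [0, 0, 0], [0, 0, 0], [0, 0, 0], [0, 0, 0], [0, 0, 0], [0, 0, 0], [0, 0, 0], [0, 0, 0], [0, 0, 0]], "yaw": [0, 0, 0, 0, 0, 0, 0, 0, 0, 0]}}

```text
time: 5.0
ee_pos: [0.6899, 0.0659, 0.2487]
tcp_rot: [180.0, 0.1, 159.1]
wrist_force: [-0.5, -0.6, 6.2]
opening: 0.035
grasp_force: 29.7
```

Request:
{"op": "move_arm", "data": {"jaw": [1, 1, 1, 1, 1, 1, 1, 1, 1], "delta_pos": [[0, 0, 0.005], [0, 0, 0.015], [0, 0, 0.02], [0, 0, 0.02], [0, 0, 0.02], [0, 0, 0.02], [0, 0, 0.02], [0, 0, 0.02], [0, 0, 0]], "yaw": [0, 0, 0, 0, 0, 0, 0, 0, 0]}}

```text
time: 5.75
ee_pos: [0.6896, 0.066, 0.3919]
tcp_rot: [179.9, 0.3, 159.2]
wrist_force: [-0.2, -1.0, -1.3]
opening: 0.0353
grasp_force: 30.4
```

Request:
{"op": "move_arm", "data": {"jaw": [1, 1, 1, 1, 1, 1, 1, 1], "delta_pos": [[-0.005, -0.013, 0], [-0.009, -0.025, 0], [-0.009, -0.025, 0], [-0.009, -0.025, 0], [-0.009, -0.025, 0], [-0.009, -0.025, 0], [-0.009, -0.025, 0], [-0.009, -0.025, 0]], "yaw": [0, 0, 0, 0, 0, 0, 0, 0]}}

```text
time: 6.42
ee_pos: [0.6206, -0.1236, 0.3857]
tcp_rot: [-180.0, -0.1, 159.1]
wrist_force: [-0.1, -0.1, -2.1]
opening: 0.0354
grasp_force: 30.4
```

Request:
{"op": "move_arm", "data": {"jaw": [1, 1, 1, 1, 1, 1, 1, 1, 1], "delta_pos": [[-0.009, -0.025, 0], [-0.009, -0.025, 0], [-0.009, -0.025, 0], [-0.009, -0.025, 0], [-0.009, -0.025, 0], [-0.009, -0.025, 0], [-0.008, -0.02, 0], [-0.004, -0.005, 0], [0, 0, 0]], "yaw": [0, 0, 0, 0, 0, 0, 0, 0, 0]}}

```text
time: 7.17
ee_pos: [0.5544, -0.2986, 0.386]
tcp_rot: [180.0, -0.1, 159.0]
wrist_force: [0.3, 0.5, -2.0]
opening: 0.0349
grasp_force: 30.5
```

```bash
python3 - <<'E'
from h import *
a,b=camera("top"),camera("side")
o=bot.get_obs();print(o['ee_pos'],o['tcp_rot'],o['wrist_force'],o['opening'])
cv2.imwrite("pics/held1.png",cv2.resize(b[60:230,200:400,::-1],(800,600)[:2] if 0 else (706,600),interpolation=cv2.INTER_CUBIC))
E
```

```text
[ 0.55546971 -0.2968328   0.38669272] [ 1.79971618e+02 -7.89294148e-02  1.59127198e+02] [-0.26278819 -0.3569308  -2.0356957 ] 0.03528066738226466
```

View pics/held1.png

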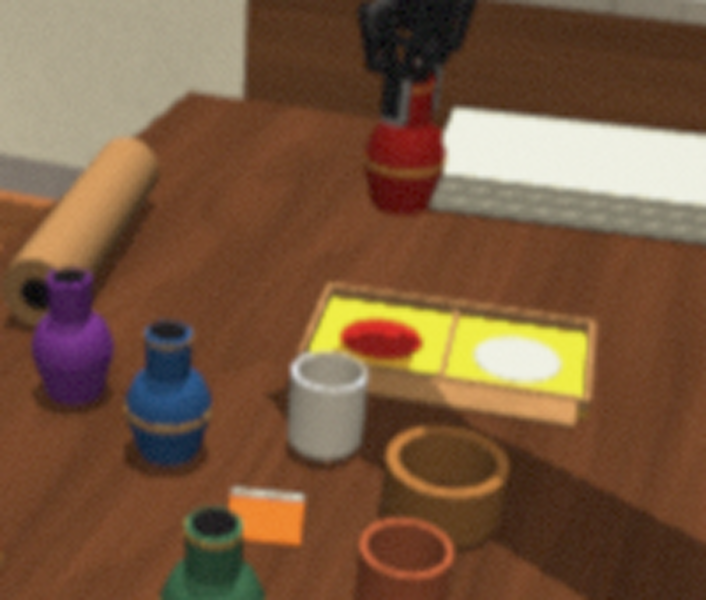

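The side view shows the red vase held upright at about (400,160) in the crop, above its box. Now lowering it.

Request:
{"op": "move_arm", "data": {"jaw": [1, 1, 1, 1, 1, 1, 1, 1, 1, 1], "delta_pos": [[0, 0, -0.01], [0, 0, -0.02], [0, 0, -0.02], [0, 0, -0.02], [0, 0, -0.02], [0, 0, -0.02], [0, 0, -0.012], [0, 0, -0.006], [0, 0, -0.002], [0, 0, 0]], "yaw": [0, 0, 0, 0, 0, 0, 0, 0, 0, 0]}}

```text
time: 8.1
ee_pos: [0.5559, -0.2966, 0.2578]
tcp_rot: [180.0, 0.0, 159.2]
wrist_force: [0.5, -0.9, -1.4]
opening: 0.035
grasp_force: 30.6
```

Request:
{"op": "move_arm", "data": {"jaw": [1, 1, 1, 1], "delta_pos": [[0, 0, -0.001], [0, 0, -0.001], [0, 0, 0], [0, 0, 0]], "yaw": [0, 0, 0, 0]}}

```text
time: 8.43
ee_pos: [0.5558, -0.2971, 0.2562]
tcp_rot: [-180.0, 0.0, 159.1]
wrist_force: [-0.8, -0.5, -2.2]
opening: 0.0354
grasp_force: 30.6
```

Request:
{"op": "move_arm", "data": {"jaw": [1, 1, 1], "delta_pos": [[0, 0, -0.001], [0, 0, 0], [0, 0, 0]], "yaw": [0, 0, 0]}}

```text
time: 8.68
ee_pos: [0.5557, -0.2971, 0.2548]
tcp_rot: [-180.0, 0.0, 159.2]
wrist_force: [0.2, 0.1, -1.5]
opening: 0.035
grasp_force: 30.7
```

Request:
{"op": "move_arm", "data": {"jaw": [1, 1, 1], "delta_pos": [[0, 0, -0.0005], [0, 0, -0.0005], [0, 0, 0]], "yaw": [0, 0, 0]}}

```text
time: 8.93
ee_pos: [0.5558, -0.2971, 0.2547]
tcp_rot: [-180.0, 0.1, 159.1]
wrist_force: [-1.4, 0.1, 4.7]
opening: 0.0354
grasp_force: 31.3
```

Request:
{"op": "move_arm", "data": {"jaw": [0.6, 0.5, 0.4, 0.3, 0.2, 0.1, 0, 0, 0, 0], "delta_pos": [[0, 0, 0], [0, 0, 0], [0, 0, 0], [0, 0, 0], [0, 0, 0], [0, 0, 0.01], [0, 0, 0.02], [0, 0, 0.02], [0, 0, 0.025], [0, 0, 0.025]], "yaw": [0, 0, 0, 0, 0, 0, 0, 0, 0, 0]}}

```text
time: 9.77
ee_pos: [0.5555, -0.2969, 0.3552]
tcp_rot: [180.0, -0.0, 159.2]
wrist_force: [-0.8, -1.5, 0.1]
opening: 0.0853
grasp_force: 0.0
```

Request:
{"op": "move_arm", "data": {"jaw": [0, 0, 0, 0, 0, 0, 0], "delta_pos": [[0.002, 0.02, 0], [0, 0.03, 0], [0, 0.03, 0], [0, 0.03, 0], [0, 0.03, 0], [0, 0.03, 0], [0, 0, 0]], "yaw": [0, 0, 0, 0, 0, 0, 0]}}

```text
time: 10.35
ee_pos: [0.5575, -0.123, 0.3549]
tcp_rot: [179.9, 0.0, 159.3]
wrist_force: [0.6, -0.6, 0.1]
opening: 0.0855
grasp_force: 0.0
```

```bash
python3 - <<'E'
from h import *
b=camera("side");a=camera("top")
o=bot.get_obs();print(o['ee_pos'],o['wrist_force'],o['opening'])
im=cv2.resize(b[90:190,240:400,::-1],(640,400),interpolation=cv2.INTER_CUBIC)
cv2.imwrite("pics/p1.png",np.vstack([im,cv2.resize(a[170:300,300:430,::-1],(200,200))[:, :].repeat(1,0) if 0 else cv2.copyMakeBorder(cv2.resize(a[170:300,320:430,::-1],(169,200)),0,0,0,471,0)]))
for o in outline_of("side","red_vase"): 
    if o['xy'][0]>250: print(o['xy'],o['confidence'],fit({"side":o['mask']*1.},(.556,-.297),[(h+7,r) for h,r in VASE]))
E
```

```text
[ 0.55771318 -0.12603312  0.35463676] [-0.2640555  -0.4470225  -0.11636828] 0.08557921778914195
[308.9, 143.0] 0.8 (array([ 0.55556589, -0.29693028]), np.float64(0.05881679132133954))
```

View pics/p1.png

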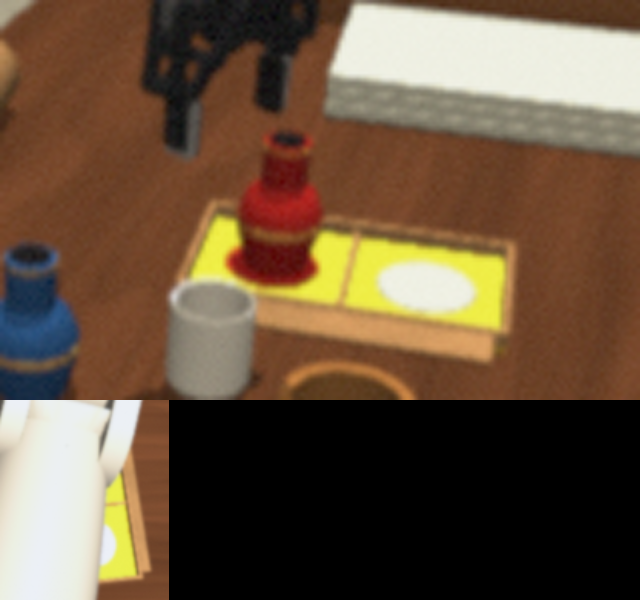

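Red vase stands on its mat (crop about (285,210)), fitted at (0.556, -0.297). Next the cup.

Request:
{"op": "move_arm", "data": {"jaw": [0, 0, 0, 0, 0, 0, 0, 0, 0, 0], "delta_pos": [[0, -0.001, -0.015], [0, 0, -0.02], [0, 0, -0.02], [0, 0, -0.02], [0, 0, -0.02], [0, 0, -0.02], [0, 0, -0.02], [0, 0, -0.014], [0, 0, -0.005], [0, 0, 0]], "yaw": [0, 0, 0, 0, 0, 0, 0, 0, 0, 0], "force": 25}}

```text
time: 11.33
ee_pos: [0.5573, -0.1289, 0.1985]
tcp_rot: [-180.0, -0.1, 159.1]
wrist_force: [-0.1, 0.4, 0.3]
opening: 0.0857
grasp_force: 0.0
```

Request:
{"op": "move_arm", "data": {"jaw": [0.1, 0.2, 0.3, 0.4, 0.5, 0.6, 0.8, 1, 1], "delta_pos": [[0, 0, 0], [0, 0, 0], [0, 0, 0], [0, 0, 0], [0, 0, 0], [0, 0, 0], [0, 0, 0], [0, 0, 0], [0, 0, 0]], "yaw": [0, 0, 0, 0, 0, 0, 0, 0, 0]}}

```text
time: 12.08
ee_pos: [0.5581, -0.1281, 0.2012]
tcp_rot: [-180.0, 0.1, 159.2]
wrist_force: [-0.6, -0.3, 5.8]
opening: 0.0588
grasp_force: 27.2
```

Request:
{"op": "move_arm", "data": {"jaw": [1, 1, 1, 1, 1, 1, 1, 1, 1], "delta_pos": [[0, 0, 0.005], [0, 0, 0.015], [0, 0, 0.02], [0, 0, 0.02], [0, 0, 0.02], [0, 0, 0.02], [0, 0, 0.02], [0, 0, 0.01], [0, 0, 0]], "yaw": [0, 0, 0, 0, 0, 0, 0, 0, 0]}}

```text
time: 12.83
ee_pos: [0.558, -0.128, 0.3323]
tcp_rot: [180.0, 0.2, 159.2]
wrist_force: [0.0, -0.1, -1.1]
opening: 0.059
grasp_force: 27.5
```

Request:
{"op": "move_arm", "data": {"jaw": [1, 1, 1, 1, 1, 1, 1, 1, 1, 1], "delta_pos": [[-0.007, -0.01, 0], [-0.014, -0.021, 0], [-0.014, -0.021, 0], [-0.015, -0.022, 0], [-0.015, -0.022, 0], [-0.015, -0.022, 0], [-0.014, -0.021, 0], [-0.014, -0.021, 0], [-0.012, -0.017, 0], [-0.004, -0.005, 0]], "yaw": [0, 0, 0, 0, 0, 0, 0, 0, 0, 0]}}

```text
time: 13.67
ee_pos: [0.4316, -0.312, 0.328]
tcp_rot: [-180.0, -0.1, 159.0]
wrist_force: [-0.5, -0.9, -1.6]
opening: 0.0588
grasp_force: 27.5
```

Request:
{"op": "move_arm", "data": {"jaw": [1, 1, 1, 1, 1, 1, 1, 1, 1, 1], "delta_pos": [[0, 0, -0.005], [0, 0, -0.015], [0, 0, -0.02], [0, 0, -0.02], [0, 0, -0.02], [0, 0, -0.02], [0, 0, -0.01], [0, 0, -0.006], [0, 0, -0.004], [0, 0, 0]], "yaw": [0, 0, 0, 0, 0, 0, 0, 0, 0, 0]}}

```text
time: 14.5
ee_pos: [0.4338, -0.3097, 0.2094]
tcp_rot: [180.0, -0.0, 159.2]
wrist_force: [-0.5, -0.3, -2.0]
opening: 0.0588
grasp_force: 27.5
```

Request:
{"op": "move_arm", "data": {"jaw": [1, 1, 1, 1], "delta_pos": [[0, 0, -0.001], [0, 0, -0.001], [0, 0, 0], [0, 0, 0]], "yaw": [0, 0, 0, 0]}}

```text
time: 14.83
ee_pos: [0.4338, -0.3101, 0.2082]
tcp_rot: [-180.0, 0.0, 159.2]
wrist_force: [-0.4, 0.3, -2.3]
opening: 0.059
grasp_force: 27.6
```

Request:
{"op": "move_arm", "data": {"jaw": [1, 1, 1], "delta_pos": [[0, 0, -0.001], [0, 0, 0], [0, 0, 0]], "yaw": [0, 0, 0]}}

```text
time: 15.08
ee_pos: [0.4338, -0.3101, 0.2072]
tcp_rot: [-180.0, 0.0, 159.2]
wrist_force: [-0.5, -0.2, 2.6]
opening: 0.059
grasp_force: 27.8
```

Request:
{"op": "move_arm", "data": {"jaw": [1, 1, 1], "delta_pos": [[0, 0, -0.0005], [0, 0, 0], [0, 0, 0]], "yaw": [0, 0, 0]}}

```text
time: 15.33
ee_pos: [0.4338, -0.3101, 0.2072]
tcp_rot: [-180.0, 0.1, 159.2]
wrist_force: [-2.3, 0.2, 7.7]
opening: 0.0593
grasp_force: 28.3
```

Request:
{"op": "move_arm", "data": {"jaw": [0.4, 0.3, 0.2, 0.1, 0, 0, 0, 0, 0, 0], "delta_pos": [[0, 0, 0], [0, 0, 0], [0, 0, 0], [0, 0, 0], [0, 0, 0.005], [0, 0, 0.02], [0, 0, 0.03], [0, 0, 0.03], [0, 0, 0.035], [0, 0, 0.03]], "yaw": [0, 0, 0, 0, 0, 0, 0, 0, 0, 0]}}

```text
time: 16.17
ee_pos: [0.4335, -0.3098, 0.3586]
tcp_rot: [-180.0, 0.0, 159.2]
wrist_force: [0.6, -0.1, 0.2]
opening: 0.0856
grasp_force: 0.0
```

Request:
{"op": "move_arm", "data": {"jaw": [0, 0, 0, 0, 0, 0, 0, 0, 0, 0], "delta_pos": [[0.0238, 0.0241, 0], [0.0238, 0.0241, 0], [0.0238, 0.0241, 0], [0.0238, 0.0241, 0], [0.0238, 0.0241, 0], [0.0238, 0.0241, 0], [0.0238, 0.0241, 0], [0.0238, 0.0241, 0], [0.0238, 0.0241, 0], [0.0238, 0.0241, 0]], "yaw": [0, 0, 0, 0, 0, 0, 0, 0, 0, 0]}}

```text
time: 17.0
ee_pos: [0.6726, -0.0675, 0.3564]
tcp_rot: [180.0, 0.0, 159.2]
wrist_force: [0.8, -0.5, 1.0]
opening: 0.0854
grasp_force: 0.0
```

```bash
python3 - <<'E'
from h import *
b=camera("side");a=camera("top")
o=bot.get_obs();print(o['time'],o['ee_pos'],o['q'])
cv2.imwrite("pics/p2.png",np.hstack([cv2.resize(b[90:190,200:400,::-1],(500,250),interpolation=cv2.INTER_CUBIC),cv2.resize(a[180:305,320:445,::-1],(250,250))]))
for n in("side","top"):
  for o in outline_of(n,"white_cup"): 
    print(n,o['xy'],o['confidence'],fit({n:o['mask']*1.},(.434,-.31),[(h+7,r) for h,r in CUP]))
E
```

```text
17.1 [ 0.6741251  -0.06544078  0.35445686] [-5.55239926e+00  2.25883084e+01  2.55084658e+01  9.29999956e+01
  4.72001154e-02  1.50690568e+01]
side [346.6, 151.0] 0.67 (array([ 0.43219214, -0.30699402]), np.float64(0.09697254901960783))
top [388.0, 263.7] 0.58 (array([ 0.43219572, -0.30996372]), np.float64(0.047376458371510596))
```

View pics/p2.png

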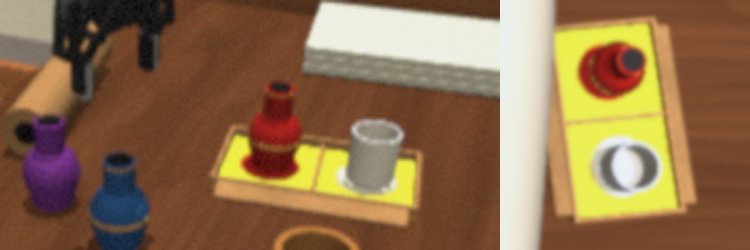

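Both red vase and white cup stand on their mats (crop at (275,140) and (373,160)). Blue vase next.

Request:
{"op": "move_arm", "data": {"jaw": [0, 0, 0, 0, 0, 0, 0, 0, 0], "delta_pos": [[0, -0.001, -0.01], [0, 0, -0.02], [0, 0, -0.02], [0, 0, -0.02], [0, 0, -0.015], [0, 0, -0.015], [0, 0, -0.007], [0, 0, -0.002], [0, 0, 0]], "yaw": [0, 0, 0, 0, 0, 0, 0, 0, 0], "force": 30}}

```text
time: 17.95
ee_pos: [0.6712, -0.0707, 0.2472]
tcp_rot: [-180.0, -0.0, 159.1]
wrist_force: [0.6, -0.3, 0.8]
opening: 0.0854
grasp_force: 0.0
```

Request:
{"op": "move_arm", "data": {"jaw": [0.2, 0.4, 0.6, 0.7, 0.8, 0.9, 1, 1, 1, 1], "delta_pos": [[0, 0, 0], [0, 0, 0], [0, 0, 0], [0, 0, 0], [0, 0, 0], [0, 0, 0], [0, 0, 0], [0, 0, 0], [0, 0, 0], [0, 0, 0]], "yaw": [0, 0, 0, 0, 0, 0, 0, 0, 0, 0]}}

```text
time: 18.78
ee_pos: [0.6719, -0.0699, 0.2479]
tcp_rot: [180.0, 0.1, 159.2]
wrist_force: [0.4, 1.8, 5.9]
opening: 0.0353
grasp_force: 30.1
```

Request:
{"op": "move_arm", "data": {"jaw": [1, 1, 1, 1, 1, 1, 1, 1, 1], "delta_pos": [[0, 0, 0.005], [0, 0, 0.015], [0, 0, 0.02], [0, 0, 0.02], [0, 0, 0.02], [0, 0, 0.02], [0, 0, 0.02], [0, 0, 0.02], [0, 0, 0]], "yaw": [0, 0, 0, 0, 0, 0, 0, 0, 0]}}

```text
time: 19.53
ee_pos: [0.6717, -0.0701, 0.391]
tcp_rot: [179.9, 0.2, 159.2]
wrist_force: [0.3, -0.4, -1.9]
opening: 0.0353
grasp_force: 30.5
```

Request:
{"op": "move_arm", "data": {"jaw": [1, 1, 1, 1, 1, 1, 1, 1, 1, 1], "delta_pos": [[-0.006, 0.011, 0], [-0.012, 0.022, 0], [-0.013, 0.024, 0], [-0.013, 0.024, 0], [-0.013, 0.024, 0], [-0.013, 0.024, 0], [-0.013, 0.024, 0], [-0.013, 0.024, 0], [-0.013, 0.024, 0], [-0.013, 0.024, 0]], "yaw": [0, 0, 0, 0, 0, 0, 0, 0, 0, 0]}}

```text
time: 20.37
ee_pos: [0.5488, 0.1559, 0.3853]
tcp_rot: [-179.9, -0.1, 159.1]
wrist_force: [-0.6, -0.1, -2.8]
opening: 0.0351
grasp_force: 30.4
```

Request:
{"op": "move_arm", "data": {"jaw": [1, 1, 1, 1, 1, 1, 1, 1, 1, 1], "delta_pos": [[-0.013, 0.024, 0], [-0.013, 0.024, 0], [-0.013, 0.024, 0], [-0.013, 0.024, 0], [-0.013, 0.024, 0], [-0.013, 0.024, 0], [-0.012, 0.02, 0], [-0.007, 0.012, 0], [-0.0027, 0.005, 0], [0, 0, 0]], "yaw": [0, 0, 0, 0, 0, 0, 0, 0, 0, 0]}}

```text
time: 21.2
ee_pos: [0.4496, 0.3366, 0.3863]
tcp_rot: [-179.9, -0.0, 159.2]
wrist_force: [0.1, 0.2, -3.7]
opening: 0.0352
grasp_force: 30.5
```

Request:
{"op": "move_arm", "data": {"jaw": [1, 1, 1, 1, 1, 1, 1, 1, 1, 1], "delta_pos": [[0, 0, -0.01], [0, 0, -0.02], [0, 0, -0.02], [0, 0, -0.02], [0, 0, -0.02], [0, 0, -0.02], [0, 0, -0.012], [0, 0, -0.006], [0, 0, -0.003], [0, 0, 0]], "yaw": [0, 0, 0, 0, 0, 0, 0, 0, 0, 0]}}

```text
time: 22.03
ee_pos: [0.4503, 0.3356, 0.2561]
tcp_rot: [-180.0, -0.0, 159.1]
wrist_force: [-0.1, 0.6, -3.0]
opening: 0.0351
grasp_force: 30.5
```

Request:
{"op": "move_arm", "data": {"jaw": [1, 1, 1], "delta_pos": [[0, 0, -0.001], [0, 0, 0], [0, 0, 0]], "yaw": [0, 0, 0]}}

```text
time: 22.28
ee_pos: [0.4502, 0.3362, 0.256]
tcp_rot: [179.9, 0.0, 159.2]
wrist_force: [0.8, -0.1, -2.6]
opening: 0.0351
grasp_force: 30.5
```

Request:
{"op": "move_arm", "data": {"jaw": [1, 1, 1], "delta_pos": [[0, 0, -0.001], [0, 0, 0], [0, 0, 0]], "yaw": [0, 0, 0]}}

```text
time: 22.53
ee_pos: [0.45, 0.3361, 0.2543]
tcp_rot: [180.0, 0.0, 159.2]
wrist_force: [0.0, -0.4, -2.2]
opening: 0.0351
grasp_force: 30.5
```

Request:
{"op": "move_arm", "data": {"jaw": [1, 1, 1], "delta_pos": [[0, 0, -0.0005], [0, 0, 0], [0, 0, 0]], "yaw": [0, 0, 0]}}

```text
time: 22.78
ee_pos: [0.45, 0.3361, 0.2539]
tcp_rot: [180.0, 0.0, 159.2]
wrist_force: [0.0, 0.7, -0.6]
opening: 0.0352
grasp_force: 30.6
```

Request:
{"op": "move_arm", "data": {"jaw": [1, 1, 1], "delta_pos": [[0, 0, -0.0005], [0, 0, 0], [0, 0, 0]], "yaw": [0, 0, 0]}}

```text
time: 23.03
ee_pos: [0.4501, 0.3361, 0.2538]
tcp_rot: [180.0, 0.0, 159.2]
wrist_force: [-0.7, -0.7, 4.6]
opening: 0.0352
grasp_force: 30.9
```

Request:
{"op": "move_arm", "data": {"jaw": [0.6, 0.5, 0.4, 0.3, 0.2, 0.1, 0, 0, 0, 0], "delta_pos": [[0, 0, 0], [0, 0, 0], [0, 0, 0], [0, 0, 0], [0, 0, 0], [0, 0, 0.01], [0, 0, 0.03], [0, 0, 0.03], [0, 0, 0.03], [0, 0, 0.03]], "yaw": [0, 0, 0, 0, 0, 0, 0, 0, 0, 0]}}

```text
time: 23.87
ee_pos: [0.4497, 0.3358, 0.3854]
tcp_rot: [180.0, 0.0, 159.2]
wrist_force: [-0.1, -0.1, 0.1]
opening: 0.0853
grasp_force: 0.0
```

Request:
{"op": "move_arm", "data": {"jaw": [0, 0, 0, 0, 0, 0, 0, 0, 0, 0], "delta_pos": [[0.0115, -0.0343, 0], [0.0115, -0.0343, 0], [0.0115, -0.0343, 0], [0.0115, -0.0343, 0], [0.0115, -0.0343, 0], [0.0115, -0.0343, 0], [0.0115, -0.0343, 0], [0.0115, -0.0343, 0], [0.0115, -0.0343, 0], [0.0115, -0.0343, 0]], "yaw": [-0.097, -0.097, -0.097, -0.097, -0.097, -0.097, -0.097, -0.097, -0.097, -0.097]}}

```text
time: 24.7
ee_pos: [0.5651, -0.0088, 0.3841]
tcp_rot: [179.9, 0.0, 103.3]
wrist_force: [0.1, 0.5, 0.3]
opening: 0.0853
grasp_force: 0.0
```

```bash
python3 - <<'E'
from h import *
tops=np.mean([camera("top").astype(float) for _ in range(3)],0); sides=np.mean([camera("side").astype(float) for _ in range(3)],0)
np.save("top1.npy",tops);np.save("side1.npy",sides)
o=bot.get_obs();print(o['time'],o['ee_pos'],o['tcp_rot'],o['q'])
x0,x1,y0,y1=85,185,170,290
cv2.imwrite("pics/p3.png",np.hstack([cv2.resize(tops[y0:y1,x0:x1,::-1],(400,480),interpolation=cv2.INTER_CUBIC),cv2.resize(sides[250:370,170:270,::-1],(400,480),interpolation=cv2.INTER_CUBIC)]))
E
```

```text
25.0 [ 0.56480734 -0.00639791  0.38358564] [ 1.79987780e+02 -1.18806317e-02  1.03656993e+02] [-6.51867264e-01  6.62696323e+00  9.51488067e+00  9.28790126e+01
  1.45322787e-02  7.56911420e+01][ WARN:0@2.269] global loadsave.cpp:1063 imwrite_ Unsupported depth image for selected encoder is fallbacked to CV_8U.
```

View pics/p3.png

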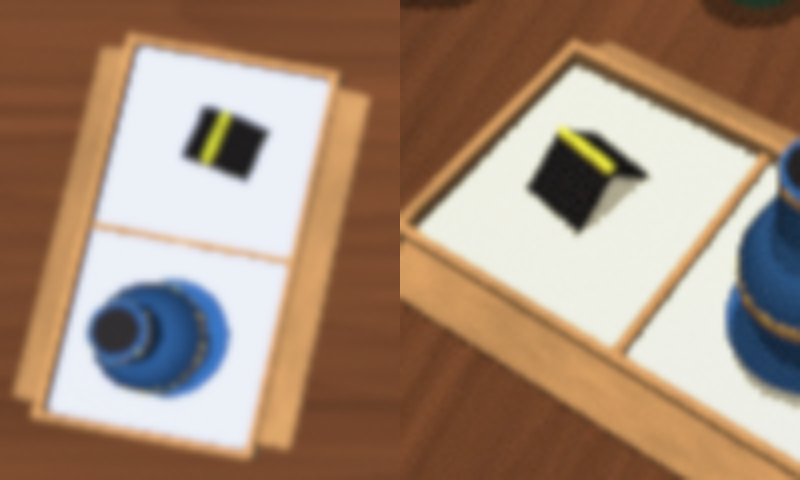

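```bash
cat > g.py <<'E'
from h import *
def rt(p,X):
    c,s=np.cos(p[2]),np.sin(p[2]); X=np.array(X); return np.c_[p[0]+c*X[:,0]-s*X[:,1],p[1]+s*X[:,0]+c*X[:,1],X[:,2]]
def rend(n,P,sig=.8):
    im=np.zeros((1536,2048),np.uint8); cv2.fillConvexPoly(im,cv2.convexHull((4*proj(n,P)+1.5).astype(np.float32)).round().astype(np.int32),255)
    return cv2.GaussianBlur(cv2.resize(im,(512,384),interpolation=cv2.INTER_AREA)/255.,(0,0),sig)
def hull(L,z0): return [(u,v,w+z0) for u in(-L/2,L/2) for v,w in((-.024,0),(.024,0),(-.0245,.003),(.0245,.003),(0,.027))]
def stripe(L,z0,w=.003): return [(u,v,.026+z0) for u in(-L/2,L/2) for v in(-w,w)]
def win(uv,r):
    yy,xx=np.mgrid[:384,:512]; return np.hypot(xx-uv[0],yy-uv[1])<r
def fitg(cov,strp,p0,L,z0,use=("top",)):
    # cov: {cam:(softmask,window)}, strp likewise
    def f(p):
        e=0
        for n,(m,w) in cov.items(): e+=((rend(n,rt(p,hull(L,z0)))-m)[w]**2).sum()/m[w].sum()
        for n,(m,w) in strp.items():
            S=rend(n,rt(p,stripe(L,z0))); S=S/S[w].max(); e+=((S-m)[w]**2).sum()/m[w].sum()
        return e
    r=minimize(f,p0,method='Nelder-Mead',options=dict(initial_simplex=np.array(p0)+[[0,0,0],[.006,0,0],[0,.006,0],[0,0,.15]],xatol=1e-4,fatol=1e-5)); return r.x,r.fun
E
python3 - <<'E'
from g import *
T=np.load("top1.npy");S=np.load("side1.npy")
# black
wt=win((141,205),17); ws=win((215,294),17)
b=T[...,2]; cov=np.clip((225-b)/(225-40),0,1); print("b range",np.percentile(b[wt],[1,50,99]))
y=T[...,1]-T[...,2]; yt=np.clip(y/y[wt].max(),0,1); y=S[...,1]-S[...,2]; ys=np.clip(y/y[ws].max(),0,1)
fl=np.percentile(b[wt],90); cov=np.clip((fl-b)/(fl-np.percentile(b[wt],3)),0,1)
p0=(.5755,.3075,np.radians(-20))
for c,s in(({"top":(cov,wt)},{}),({},{"top":(yt,wt)}),({},{"side":(ys,ws)}),({"top":(cov,wt)},{"top":(yt,wt)}),({"top":(cov,wt)},{"top":(yt,wt),"side":(ys,ws)})):
    x,f=fitg(c,s,p0,.038,.006); print("black",list(c),list(s),x[:2].round(4),np.degrees(x[2]).round(1),round(f,3))
# orange from initial image
T=np.load("top0.npy").astype(float);S=np.load("side0.npy").astype(float)
wt=win((262,211),19); ws=win((275,207),19)
def cv(I,w): 
    r=I[...,0]; lo=np.percentile(r[w],20); hi=np.percentile(r[w],90); return np.clip((r-lo)/(hi-lo),0,1)
def sp(I,w):
    q=I[...,2]; lo=np.percentile(q[w],50); return np.clip((q-lo)/(q[w].max()-lo),0,1)
p0=(.5651,-.007,np.radians(13.5))
for c,s in((["top"],[]),([],["top"]),(["top","side"],[]),(["top"],["top"])):
    d=dict(top=(T,wt),side=(S,ws))
    x,f=fitg({n:(cv(*d[n]),d[n][1]) for n in c},{n:(sp(*d[n]),d[n][1]) for n in s},p0,.054,0.); print("orange",c,s,x[:2].round(4),np.degrees(x[2]).round(1),round(f,3))
E
```

```text
b range [ 29. 247. 248.]
black ['top'] [] [0.5757 0.3074] -20.8 0.053
black [] ['top'] [0.5754 0.3082] -20.8 0.041
black [] ['side'] [0.575 0.309] -20.7 0.043
black ['top'] ['top'] [0.5757 0.3083] -20.9 0.1
black ['top'] ['top', 'side'] [0.5757 0.3085] -21.3 0.146
orange ['top'] [] [ 0.5658 -0.0066] 13.5 0.006
orange [] ['top'] [ 0.5648 -0.007 ] 12.9 0.005
orange ['top', 'side'] [] [ 0.5651 -0.0073] 15.1 0.101
orange ['top'] ['top'] [ 0.5656 -0.0069] 12.8 0.012
```

The crop shows the blue vase on its mat at (130,335). The black guard is at (225,143), at (0.5756, 0.3082) with its ridge at -20.8°. Orange is at (0.5655, -0.007) with its ridge at 13.3°.

Request:
{"op": "move_arm", "data": {"jaw": [0, 0, 0, 0, 0, 0, 0, 0, 0, 0], "delta_pos": [[0.0005, 0, -0.015], [0, 0, -0.03], [0, 0, -0.03], [0, 0, -0.03], [0, 0, -0.03], [0, 0, -0.03], [0, 0, -0.02], [0, 0, -0.015], [0, 0, -0.006], [0, 0, 0]], "yaw": [0, 0, 0, 0, 0, 0, 0, 0, 0, 0], "force": 25}}

```text
time: 25.83
ee_pos: [0.5649, -0.0059, 0.1761]
tcp_rot: [-179.9, -0.0, 103.7]
wrist_force: [-0.6, -0.3, 0.4]
opening: 0.0853
grasp_force: 0.0
```

Request:
{"op": "move_arm", "data": {"jaw": [0, 0], "delta_pos": [[0, 0, 0], [0, 0, 0]], "yaw": [0, 0]}}

```text
time: 26.0
ee_pos: [0.566, -0.0066, 0.1787]
tcp_rot: [179.9, 0.0, 103.6]
wrist_force: [-0.3, 0.6, 0.3]
opening: 0.0856
grasp_force: 0.0
```

Request:
{"op": "move_arm", "data": {"jaw": [0.1, 0.2, 0.25, 0.3, 0.35, 0.4, 0.5, 0.7, 1, 1], "delta_pos": [[0, 0, 0], [0, 0, 0], [0, 0, 0], [0, 0, 0], [0, 0, 0], [0, 0, 0], [0, 0, 0], [0, 0, 0], [0, 0, 0], [0, 0, 0]], "yaw": [0, 0, 0, 0, 0, 0, 0, 0, 0, 0]}}

```text
time: 26.83
ee_pos: [0.5656, -0.007, 0.1774]
tcp_rot: [180.0, 0.0, 103.6]
wrist_force: [-0.2, -0.8, 4.2]
opening: 0.0533
grasp_force: 25.9
```

Request:
{"op": "move_arm", "data": {"jaw": [1, 1, 1, 1, 1, 1, 1, 1, 1], "delta_pos": [[0, 0, 0.005], [0, 0, 0.015], [0, 0, 0.025], [0, 0, 0.025], [0, 0, 0.025], [0, 0, 0.025], [0, 0, 0.02], [0, 0, 0.01], [0, 0, 0]], "yaw": [0, 0, 0, 0, 0, 0, 0, 0, 0]}}

```text
time: 27.58
ee_pos: [0.5659, -0.007, 0.3295]
tcp_rot: [179.8, 0.0, 103.6]
wrist_force: [0.1, -0.0, -0.3]
opening: 0.0529
grasp_force: 26.6
```

Request:
{"op": "move_arm", "data": {"jaw": [1, 1, 1, 1, 1, 1, 1, 1, 1, 1], "delta_pos": [[0.001, 0.015, 0], [0.001, 0.03, 0], [0.001, 0.037, 0], [0.001, 0.037, 0], [0.001, 0.037, 0], [0.001, 0.037, 0], [0.001, 0.037, 0], [0.001, 0.037, 0], [0.001, 0.03, 0], [0.001, 0.018, 0]], "yaw": [-0.06, -0.06, -0.06, -0.06, -0.06, -0.06, -0.06, -0.06, -0.06, -0.06]}}

```text
time: 28.42
ee_pos: [0.5749, 0.3111, 0.3246]
tcp_rot: [-179.9, 0.1, 69.2]
wrist_force: [-0.2, -0.5, 0.4]
opening: 0.0532
grasp_force: 26.5
```

```bash
python3 - <<'E'
from h import *
T=np.mean([camera("top").astype(float) for _ in range(3)],0); S=np.mean([camera("side").astype(float) for _ in range(3)],0)
np.save("top2.npy",T);np.save("side2.npy",S)
o=bot.get_obs();print(o['time'],o['ee_pos'],o['tcp_rot'],o['q'],o['wrist_force'],o['opening'])
for n in("top","side"): print(n,proj(n,[.5757,.3083,.165]).round(1))
u,v=proj("side",[.5757,.3083,.165])[0].round().astype(int); a,b=proj("top",[.5757,.3083,.165])[0].round().astype(int)
print(u,v,a,b)
cv2.imwrite("pics/p4.png",np.hstack([cv2.resize(T[b-50:b+50,max(a-40,0):a+40,::-1],(400,500),interpolation=cv2.INTER_CUBIC),cv2.resize(S[v-50:v+50,u-40:u+40,::-1],(400,500),interpolation=cv2.INTER_CUBIC)]).astype(np.uint8))
E
```

```text
28.7167 [0.5755597  0.3070619  0.32633721] [-1.79957385e+02  6.64414609e-02  6.92136720e+01] [ 2.80819683e+01  1.84836529e+01  1.71271473e+01  8.87215697e+01
 -1.16072916e-02  1.38868329e+02] [ 0.64461602 -0.21219971 -0.83012385] 0.05335481946967816
top [[123.8 193.9]]
side [[211.7 235.7]]
212 236 124 194
```

View pics/p4.png

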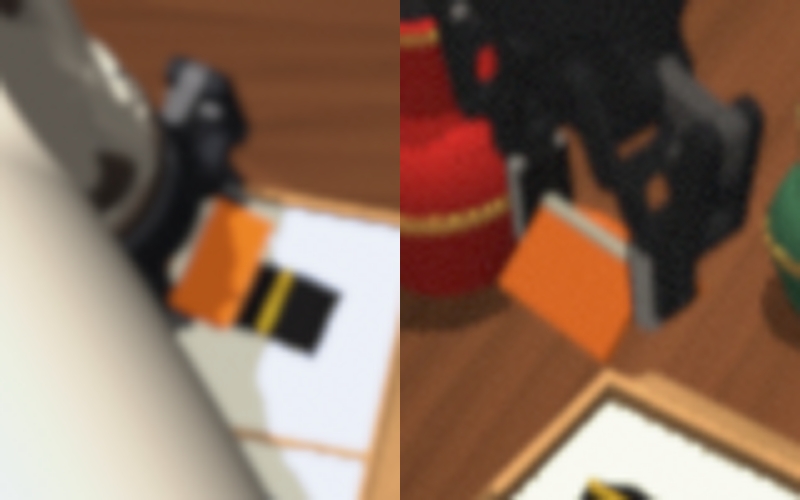

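```bash
cat > held.py <<'E'
from g import *
def measure(T,S,tcp,ang,z0,verbose=1):
    a=np.radians(ang); d=np.array([np.cos(a),np.sin(a)]); nrm=np.array([-d[1],d[0]])
    def om(I): return np.clip((I[...,0]-I[...,2]-95)/60,0,1)
    def face(n,p,sgn):
        dv,dz,da=p; c=tcp[:2]+dv*nrm
        X=[(u,sgn*v,w) for u in(-.027,.027) for v,w in((.002,.025),(.0245,.003),(.0235,0))]
        P=rt((*c,a+da),X); P[:,2]+=z0+dz; return P
    # side: +v face ; window excludes far-end finger
    uv=proj("side",face("side",(0,0,0),1)).mean(0); 
    yy,xx=np.mgrid[:384,:512]
    w=(abs(xx-uv[0]+4)<15)&(abs(yy-uv[1])<20)
    ms=om(S)*1.; 
    f=lambda p:((rend("side",face("side",p,1))-ms)[w]**2).sum()/ms[w].sum()
    r=minimize(f,[0,0,0],method='Nelder-Mead',options=dict(initial_simplex=[[0,0,0],[.006,0,0],[0,.006,0],[0,0,.1]],xatol=1e-4,fatol=1e-5))
    print("side dv,dz(mm),da(deg)",(r.x*[1000,1000,57.3]).round(1),round(r.fun,3))
    g=lambda p:f([p[0],p[1],0]); r2=minimize(g,[0,0],method='Nelder-Mead',options=dict(initial_simplex=[[0,0],[.006,0],[0,.006]],xatol=1e-4)); print("  no rot",(r2.x*1000).round(1),round(r2.fun,3))
    # top: -v foot edge: orange right boundary, per row
    mt=om(T); E=[]
    ends=proj("top",rt((*tcp[:2],a),[(-.027,-.024,z0),(.027,-.024,z0)]))
    for s in np.linspace(.2,.8,9):
        e=ends[0]*(1-s)+ends[1]*s; t=(ends[1]-ends[0])/np.linalg.norm(ends[1]-ends[0]); q=np.array([-t[1],t[0]]); q*=np.sign(q[0])
        L=np.linspace(-7,7,57); pts=(e+L[:,None]*q).astype(np.float32)
        v=cv2.remap(mt.astype(np.float32),pts[:,:1].copy(),pts[:,1:].copy(),cv2.INTER_LINEAR)[:,0]
        k=np.nonzero(v>.5)[0]
        if len(k): 
            P=ray("top",e+L[k[-1]]*q,z0); E.append([(P[:2]-tcp[:2])@d*1e3,(P[:2]-tcp[:2])@nrm*1e3+24])
    E=np.array(E); print("top foot edge lateral dv (mm) vs u:",E.round(1).tolist())
E
python3 - <<'E'
from held import *
o=[bot.get_obs() for _ in range(2)]
measure(np.load("top2.npy"),np.load("side2.npy"),np.array([.5755,.308]),-20.8,.150)
E
```

```text
side dv,dz(mm),da(deg) [ 0.8 -3.8  0.7] 0.051
  no rot [ 0.  -5.1] 0.05
top foot edge lateral dv (mm) vs u: [[-16.8, -11.6], [-12.8, -12.2], [-8.7, -10.4], [-4.0, 3.5], [0.0, 3.5], [4.1, 3.5], [8.2, 4.1], [12.3, 5.2], [16.4, 5.2]]
```

Request:
{"op": "move_arm", "data": {"jaw": [1], "delta_pos": [[0, 0, 0]], "yaw": [0]}}

```text
time: 28.8
ee_pos: [0.5757, 0.3068, 0.3269]
tcp_rot: [-180.0, 0.0, 69.2]
wrist_force: [-0.2, 0.1, -0.9]
opening: 0.0529
grasp_force: 26.5
```

Request:
{"op": "move_arm", "data": {"jaw": [1], "delta_pos": [[0, 0, 0]], "yaw": [0]}}

```text
time: 28.88
ee_pos: [0.5757, 0.3069, 0.3273]
tcp_rot: [180.0, 0.0, 69.1]
wrist_force: [0.6, -0.5, 0.2]
opening: 0.053
grasp_force: 26.5
```

Request:
{"op": "move_arm", "data": {"jaw": [1], "delta_pos": [[0, 0, 0]], "yaw": [0]}}

```text
time: 28.97
ee_pos: [0.5757, 0.3072, 0.3274]
tcp_rot: [180.0, -0.0, 69.2]
wrist_force: [0.8, 0.2, 0.6]
opening: 0.0534
grasp_force: 26.5
```

Request:
{"op": "move_arm", "data": {"jaw": [1, 1, 1, 1, 1, 1, 1, 1, 1, 1], "delta_pos": [[0, 0.001, -0.01], [0, 0, -0.018], [0, 0, -0.018], [0, 0, -0.018], [0, 0, -0.018], [0, 0, -0.014], [0, 0, -0.012], [0, 0, -0.006], [0, 0, 0], [0, 0, 0]], "yaw": [0, 0, 0, 0, 0, 0, 0, 0, 0, 0]}}

```text
time: 29.8
ee_pos: [0.5756, 0.309, 0.2134]
tcp_rot: [180.0, -0.0, 69.2]
wrist_force: [-0.1, 0.4, 0.6]
opening: 0.0531
grasp_force: 26.5
```

```bash
python3 - <<'E'
from held import *
T=np.mean([camera("top").astype(float) for _ in range(3)],0); S=np.mean([camera("side").astype(float) for _ in range(3)],0)
np.save("top3.npy",T);np.save("side3.npy",S)
o=bot.get_obs();print(o['time'],o['ee_pos'],o['tcp_rot'],o['wrist_force'],o['opening'])
z=o['ee_pos'][2]-.177
measure(T,S,np.array([.5757,.3082]),-20.8,z)
u,v=proj("side",[.5757,.3083,z])[0].round().astype(int); a,b=proj("top",[.5757,.3083,z])[0].round().astype(int)
print(z,u,v,a,b)
cv2.imwrite("pics/p5.png",np.hstack([cv2.resize(T[b-30:b+30,a-20:a+28,::-1],(400,500),interpolation=cv2.INTER_CUBIC),cv2.resize(S[v-36:v+24,u-24:u+24,::-1],(400,500),interpolation=cv2.INTER_CUBIC)]).astype(np.uint8))
E
```

```text
30.1 [0.57567413 0.30908889 0.21392502] [ 1.79959183e+02 -4.81225800e-02  6.92009604e+01] [0.50615119 0.74442955 0.16069719] 0.053308015085205725
side dv,dz(mm),da(deg) [ 2.5 -1.1 -0.5] 0.083
  no rot [ 1.8 -2. ] 0.084
top foot edge lateral dv (mm) vs u: [[-16.2, 2.6], [-12.1, 2.6], [-8.1, 1.9], [-4.1, 1.9], [-0.0, 1.9], [4.0, 1.9], [8.1, 1.9], [12.1, 1.9], [16.2, 2.6]]
0.03692502445049295 216 285 138 204
```

View pics/p5.png

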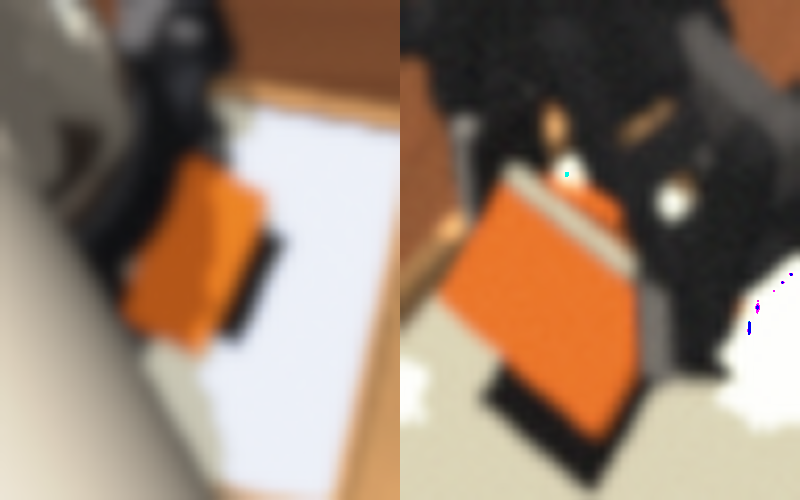

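The crop shows orange centred along the ridge, about 2 mm to the +y side of the black guard. I correct that and lower.

Request:
{"op": "move_arm", "data": {"jaw": [1, 1, 1, 1, 1, 1, 1, 1], "delta_pos": [[-0.0007, -0.0019, 0], [0, 0, -0.005], [0, 0, -0.005], [0, 0, -0.004], [0, 0, -0.003], [0, 0, -0.002], [0, 0, 0], [0, 0, 0]], "yaw": [0, 0, 0, 0, 0, 0, 0, 0]}}

```text
time: 30.77
ee_pos: [0.5748, 0.3071, 0.194]
tcp_rot: [-180.0, 0.0, 69.2]
wrist_force: [-0.4, -0.2, 0.2]
opening: 0.0532
grasp_force: 26.5
```

Request:
{"op": "move_arm", "data": {"jaw": [1, 1, 1], "delta_pos": [[0, 0, -0.001], [0, 0, -0.001], [0, 0, 0]], "yaw": [0, 0, 0]}}

```text
time: 31.02
ee_pos: [0.5748, 0.3071, 0.1921]
tcp_rot: [180.0, -0.0, 69.2]
wrist_force: [-0.4, 0.6, -0.8]
opening: 0.0529
grasp_force: 26.5
```

Request:
{"op": "move_arm", "data": {"jaw": [1, 1, 1], "delta_pos": [[0, 0, -0.001], [0, 0, 0], [0, 0, 0]], "yaw": [0, 0, 0]}}

```text
time: 31.27
ee_pos: [0.5748, 0.3071, 0.1911]
tcp_rot: [-180.0, 0.0, 69.2]
wrist_force: [-0.5, 0.1, -0.1]
opening: 0.0534
grasp_force: 26.5
```

Request:
{"op": "move_arm", "data": {"jaw": [1, 1, 1], "delta_pos": [[0, 0, -0.001], [0, 0, 0], [0, 0, 0]], "yaw": [0, 0, 0]}}

```text
time: 31.52
ee_pos: [0.5748, 0.3071, 0.1901]
tcp_rot: [-180.0, 0.0, 69.2]
wrist_force: [-0.3, -0.6, 0.0]
opening: 0.0533
grasp_force: 26.5
```

Request:
{"op": "move_arm", "data": {"jaw": [1, 1, 1], "delta_pos": [[0, 0, -0.0005], [0, 0, 0], [0, 0, 0]], "yaw": [0, 0, 0]}}

```text
time: 31.77
ee_pos: [0.5748, 0.3071, 0.1897]
tcp_rot: [-180.0, 0.0, 69.2]
wrist_force: [-0.0, -0.6, -0.5]
opening: 0.0531
grasp_force: 26.5
```

Request:
{"op": "move_arm", "data": {"jaw": [1, 1, 1], "delta_pos": [[0, 0, -0.0005], [0, 0, 0], [0, 0, 0]], "yaw": [0, 0, 0]}}

```text
time: 32.02
ee_pos: [0.5748, 0.3072, 0.1893]
tcp_rot: [180.0, -0.0, 69.2]
wrist_force: [1.0, 0.9, 0.4]
opening: 0.053
grasp_force: 26.6
```

Request:
{"op": "move_arm", "data": {"jaw": [1, 1, 1], "delta_pos": [[0, 0, -0.0005], [0, 0, 0], [0, 0, 0]], "yaw": [0, 0, 0]}}

```text
time: 32.27
ee_pos: [0.5749, 0.3072, 0.1891]
tcp_rot: [180.0, -0.0, 69.2]
wrist_force: [-0.2, -0.5, 4.6]
opening: 0.053
grasp_force: 26.9
```

Request:
{"op": "move_arm", "data": {"jaw": [1, 1, 1], "delta_pos": [[0, 0, -0.0005], [0, 0, 0], [0, 0, 0]], "yaw": [0, 0, 0]}}

```text
time: 32.52
ee_pos: [0.5749, 0.3072, 0.189]
tcp_rot: [180.0, -0.0, 69.2]
wrist_force: [-1.7, -0.7, 6.5]
opening: 0.0536
grasp_force: 27.2
```

Contact came at z = 0.189, which matches the nested height (0.1887). Releasing and backing off.

Request:
{"op": "move_arm", "data": {"jaw": [0.35, 0.3, 0.25, 0.2, 0.15, 0.1, 0, 0, 0, 0], "delta_pos": [[0, 0, 0], [0, 0, 0], [0, 0, 0], [0, 0, 0], [0, 0, 0], [0, 0, 0], [0, 0, 0.005], [0, 0, 0.02], [0, 0, 0.03], [0, 0, 0.03]], "yaw": [0, 0, 0, 0, 0, 0, 0, 0, 0, 0]}}

```text
time: 33.35
ee_pos: [0.5745, 0.3069, 0.2737]
tcp_rot: [-179.9, 0.1, 69.2]
wrist_force: [0.6, 0.8, 0.5]
opening: 0.0853
grasp_force: 0.0
```

Request:
{"op": "move_arm", "data": {"jaw": [0, 0, 0, 0, 0, 0, 0, 0, 0, 0], "delta_pos": [[0, 0, 0.035], [0, 0, 0.035], [-0.005, -0.03, 0.02], [-0.005, -0.035, 0], [-0.005, -0.035, 0], [-0.005, -0.035, 0], [-0.005, -0.035, 0], [-0.005, -0.035, 0], [-0.005, -0.035, 0], [0, -0.03, 0]], "yaw": [0, 0, 0, 0, 0, 0, 0, 0, 0, 0]}}

```text
time: 34.18
ee_pos: [0.5387, 0.0352, 0.364]
tcp_rot: [180.0, -0.0, 69.2]
wrist_force: [0.9, -0.5, -0.1]
opening: 0.0852
grasp_force: 0.0
```

Request:
{"op": "move_arm", "data": {"jaw": [0, 0, 0, 0], "delta_pos": [[0, -0.02, 0], [0, 0, 0], [0, 0, 0], [0, 0, 0]], "yaw": [0, 0, 0, 0]}}

```text
time: 34.52
ee_pos: [0.5398, 0.0175, 0.3635]
tcp_rot: [180.0, -0.0, 69.2]
wrist_force: [0.6, 0.2, 0.6]
opening: 0.0856
grasp_force: 0.0
```

```bash
python3 - <<'E'
from g import *
T=np.mean([camera("top").astype(float) for _ in range(3)],0); S=np.mean([camera("side").astype(float) for _ in range(3)],0)
o=bot.get_obs();print(o['time'],o['ee_pos'],o['wrist_force'])
u,v=proj("side",[.5757,.3083,.02])[0].round().astype(int); a,b=proj("top",[.5757,.3083,.02])[0].round().astype(int)
wt=win((a,b),19)
def sp(I,w):
    q=I[...,2]; return q
d=T[...,0]-T[...,2]; cov=np.clip((d-15)/(np.percentile(d[wt],85)-15),0,1)
x,f=fitg({"top":(cov,wt)},{},(.5757,.3083,np.radians(-20.8)),.054,.0117); print("orange",x[:2].round(4),np.degrees(x[2]).round(1),round(f,3))
cv2.imwrite("pics/p6.png",np.hstack([cv2.resize(T[b-30:b+30,a-24:a+24,::-1],(320,400),interpolation=cv2.INTER_CUBIC),cv2.resize(S[v-30:v+30,u-24:u+24,::-1],(320,400),interpolation=cv2.INTER_CUBIC)]).astype(np.uint8))
cv2.imwrite("pics/p7.png",np.hstack([T,S])[...,::-1].astype(np.uint8)[:,:] if 0 else cv2.resize(np.vstack([T[80:320,60:460],S[100:384,60:460]])[...,::-1].astype(np.uint8),(450,590)))
E
```

```text
34.8167 [0.5398529  0.0178373  0.36310431] [-0.35967992  0.4055072  -0.32986094]
orange [0.5752 0.3075] -24.1 0.2
```

View pics/p6.png

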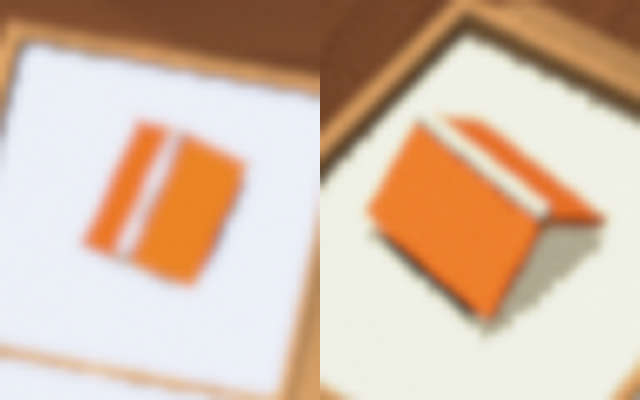

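View pics/p7.png

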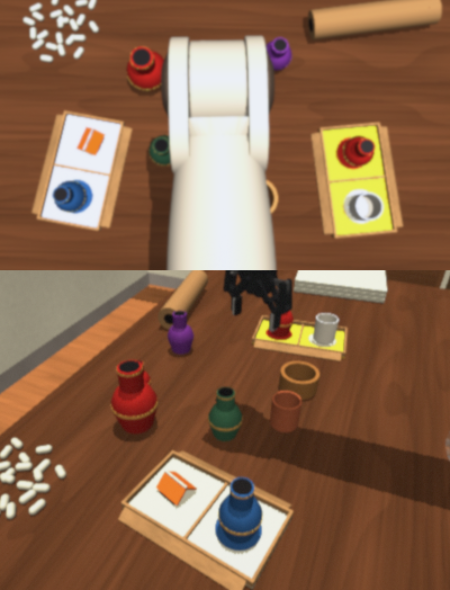

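The crops show the orange guard nested flat on the black one, and both vases and the cup on their mats. One numeric check of the nest (yaw and height) before handing in.

```bash
python3 - <<'E'
from g import *
T=np.mean([camera("top").astype(float) for _ in range(3)],0); S=np.mean([camera("side").astype(float) for _ in range(3)],0)
W={"top":win((140,205),17),"side":win((215,291),19)}; D={}
for n,I in(("top",T),("side",S)):
    d=I[...,0]-I[...,2]; D[n]=np.clip((d-20)/(np.percentile(d[W[n]],88)-20),0,1)
def f(p,use):
    e=0; z=p[3]
    for n in use:
        if n=="top": M_=np.clip(rend(n,rt(p,hull(.054,z)))-rend(n,rt(p,stripe(.054,z,.0035))),0,1)
        else: M_=rend(n,rt(p,[(u,v,w+z) for u in(-.027,.027) for v,w in((.0035,.0235),(.0245,.003),(.0235,0))]))+rend(n,rt(p,[(u,v,w+z) for u in(-.027,.027) for v,w in((-.0035,.0235),(0,.0265),(-.0245,.003))]))*0
        w=W[n]
        if n=="side": # only the near face: pixels below ridge line
            r=proj(n,rt(p,[(-.027,.001,z+.026),(.027,.001,z+.026)])); yy,xx=np.mgrid[:384,:512]
            w=w&((yy-r[0,1])>(xx-r[0,0])*(r[1,1]-r[0,1])/(r[1,0]-r[0,0]))
        e+=((M_-D[n])[w]**2).sum()/D[n][w].sum()
    return e
p0=np.array([.5752,.308,np.radians(-21),.0117])
for use in(["top"],["side"],["top","side"]):
    r=minimize(f,p0,args=(use,),method='Nelder-Mead',options=dict(initial_simplex=p0+np.vstack([np.zeros(4),np.diag([.005,.005,.1,.005])]),maxiter=400))
    print(use,r.x[:2].round(4),np.degrees(r.x[2]).round(1),r.x[3].round(4),round(r.fun,3))
E
```

```text
['top'] [0.5759 0.3074] -22.6 0.0135 0.081
['side'] [0.5736 0.3093] -21.0 0.0127 0.006
['top', 'side'] [0.5746 0.3082] -21.6 0.0111 0.09
```

Consistent with a fully seated, centred nest. Handing in.

```bash
python3 -c "
from workcell import bot
print(bot.job_done())"
```

```text
the job is handed in; nothing more can be done
None
```

I made up both kits and handed the job in at about 35 s: the red vase, white cup and blue vase are standing on their mats, and the orange guard is nested on the black one, seated within about 1 mm of the expected height and centred to within about 1 mm.

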